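Release the toggle clamp and weigh the mould half

TASK

A mould half is held on the sloping clamp stand by a toggle clamp. Throw the clamp lever over centre so that it stays open, then take the mould half out and lay it flat, face up as it was, on the middle of the bench scale's pan to be weighed. Set it down, do not drop it, and leave the cup, jar and tape where they stand.

Things in the scene. Friction and masses are not known exactly. Their poses are not given: they have to be found in the camera images.
- mould: The mould half: a light blue rectangular slab, 60 mm (its x) by 85 mm (its y) by 22 mm thick, about 0.12 kg; origin in the centre of its underside, z out of its top face. At the start it lies on the sloping bed, x up the slope. Grip it across its 60 mm (along its x): these faces are tilted with the bed, so the gripper must lean back 30 degrees towards the robot to hold it square.
- clamp_stand: Fixed plywood stand (104 by 225 mm foot) with a sloping aluminium bed, on the left or the right of the work, turned up to 0.2 rad; origin under the middle of its foot, x away from the robot, y left, z up. The bed is 110 mm along the slope; the mould half lies on its right half, the toggle clamp is on its left half.
- mould_seat (a point): Point on the bed under the mould half's centre. Axes of the bed: x up the slope (30 degrees, away from the robot), y left, z square out of the bed. Steel stops: two, 14 mm high and 14 mm wide, below the lower edge of the mould half at y = -33 and +33 mm (52 mm free between them for a finger), one 12 mm high at its -y end. Its upper edge is free.
- clamp_lever (a joint): Lever angle, rad: 0 closed (arm over the +y end of the mould half, handle standing square out of the bed), 1.75 fully open (handle lying to the bed's +y, arm up and clear). A spring holds it closed up to dead centre at 0.8 rad with about 0.5 N m (7 N at the middle of the grip); pushed past that, it throws itself open against its stop and stays.
- lever_pivot (a point): The lever's pivot, its axis along the bed's x: 88 mm in y and 45 mm in z from mould_seat, same axes. Arm and handle are one rigid L: closed, the arm runs 66 mm to -y, 14 mm wide, with a round rubber pad (18 mm across) under its end, about 2 mm over the mould half; the handle runs 104 mm along z. The arm and side plates reach 11 mm above the pivot.
- handle (a point): Middle of the handle's black grip, 70 mm from the pivot; a round bar of 18 mm diameter from 36 to 104 mm from the pivot. The point turns with the lever; its z points along the handle, away from the pivot, its x along the pivot axis. It can be pushed over from its -y side with closed fingers.
- scale_pan (a point): Centre of the upper face of the bench scale's metal pan, 30 mm above the bench; the pan is 118 mm (x) by 128 mm (y). Axes: x away from the robot, y left, z up, turned up to 0.2 rad. The scale (180 by 150 mm, fixed) reaches 114 mm to -x of this point (display side), on the left or right of the work. Tall equipment stands 80 to 150 mm behind it, so a wide gripper goes along y there.
- mixing_cup: Clear mixing cup, 68 mm across, 85 mm high, loose, behind the work; origin in the centre of its foot. Not to be moved.
- jar: Clear jar with yellow lid, 67 mm across, 100 mm high, loose, at the left behind; origin in the centre of its foot. Not to be moved.
- tape_roll: Roll of masking tape lying flat, 104 mm across, 25 mm high, loose, at the left; origin in the centre of its underside. Not to be moved.

How it is judged:
By the outcome, as a careful person would: the job done as asked, in the order asked, and still so for the second after the job is handed in, with the robot touching nothing.
It also fails if it takes over 54 s, if anything falls off the work surface, if the arm or the gripper's body presses on something with over 40 N, if the wrist force passes 120 N, or if a joint passes its speed limit or range.

ROBOT

A 6-joint arm with a two-finger parallel gripper is mounted at the origin on a cart in front of the work surface, level with it; the furniture and walls round the work are solid. World frame = base frame: x ahead of the robot, y to its left, z up, the work surface at z = 0. Lengths are in m, angles in degrees, forces in N, time in s.
With the tool pointing down it reaches from about 0.3 to 1 m from the base axis. Payload 5.1 kg.
Tool frame: the origin (TCP) lies on the centre line of the jaws, within the pads' length; the fingertips stand tip_extent ahead of it and the grasp point (between the pads) lies 2 mm behind it (tip_extent is the distance from the TCP to the fingertips, in m); z points along the fingers, y is the line along which they close (so a half turn about z gives the same grasp; the last joint's range is limited). The gripper opens to 95 mm and grips with 3 to 60 N. Pads are 20 mm wide; open, the fingers measure 119 mm over their backs; the gripper's body (75 mm by 180 mm) begins 59 mm behind the grasp point.
Start: joints at [-78.243, 7.093, 94.555, -0, 78.352, -4.733], TCP at [0.184, -0.623, 0.232] pointing down, gripper open.
Joint ranges: [-149.61, 149.61], [-58.7, 133.49], [1.44, 155.28], [-77.14, 257.14], [18.33, 153.61], [-166.67, 166.67]. Speed limits (degrees/s): [147.25, 147.25, 180, 180, 180, 180].

INTERFACE

Orientations are given as a 3x3 rotation matrix whose columns are the frame's x, y, z axes.
In Python, from cell import get_obs, snapshot, close_job, find_in, tip_extent gives the robot as it stands.
- The arm moves only by the tool step_arm, never from a script. Its argument "targets" is a list of rows, each a list of 3 entries, a list of its own where there are three numbers: the turn, a rotation vector about the tool's x, y, z in degrees, then the shift along the tool's x, y, z in cm, then the closure, from 0 (fully open) to 1 (shut). A call has 1 to 5 rows; each row is the pose to reach, as a shift and turn from the pose commanded when the call began, along the tool's axes at that moment; what a row does not reach only later rows make up. A row lasts 1/12 s, in which the tool goes at most 41.7 mm and 7.16 degrees, less where a joint would pass 70% of its speed; a pose out of reach is approached as far as the arm can. A call with a gripper value outside its range is refused whole. The fingers move at their own pace and stop on an object; "newtons" is the grip in N (left out, the last holds). Time passes only in rows, so rows that repeat a pose let the fingers close. It gives the time, the measured TCP pose, the force, the opening and the grip force at its end, in the units of the state.
- get_obs(): the state, without advancing time (a new reading comes with each control period).
- snapshot(name): name is "scene" or "top"; returns a dict with "img" (480x640x3 uint8, red, green, blue), "fx", "fy", "cx", "cy" (pixels), "distortion" ([k1, k2, p1, p2, k3] as OpenCV has them; the pictures are not rectified), "T" (4x4, takes a point from camera to world coordinates). Camera axes: x right, y up, looking along -z (the intrinsics and any distortion apply to the point x, -y, -z); pixel columns grow to the right and rows downward; lengths in m; the calibration is good to about 2 mm. A picture is of the moment at which its call begins. There is no depth.
- close_job(): hands the job in; it is judged then, once.
Trained networks look in a picture, given as the dict that the camera call returned (one of the last four; its "shot" number tells which), for a name from the list of things; names that differ only in an ending like _2 or _b are one class to them, and where a whole thing is asked for, a point or a joint stands for the part that bears it (a point fixed in the world has none). Each returns a list of dicts, best first, with "p" (0 to 1); they miss things now and then, are a little off and sometimes report something else, mostly with a low value. They report only what shows in the picture. A call takes as long as a camera call.
- find_in(target, picture): "position" ([column, row] in pixels, amid what is visible of it).
The state is a dict: "clock": time; "joints": joint angles; "qd": joint speeds; "tau": joint torques, N m; "position": TCP position; "orientation": TCP orientation; "wrist_force": force on the tool from outside, world axes, zero at the start; "moment": the same for the moment, N m; "width": opening from 0.0 (shut) to 1.0 (fully open); "gripper_force": force on a finger pad.
Only numpy, scipy, OpenCV 4.12 (cv2) and the standard library are available. Lean on these libraries where they do the work, as an engineer would, in place of code of your own. Each camera call takes 0.05 s, during which the arm holds its last target. There are 200 camera calls.

## Working session

There is one attempt and no reset: what is moved stays moved. The work goes in short steps, Python scripts to look and compute and a tool call to move; the robot and the scene stay as the last step left them, time stands still between calls to the robot, and variables do not carry over. Pictures are saved under pics/ and viewed, at most 10 in all, crops included, and the job is handed in when it is done.

Besides the shell and the picture viewer there is one more tool, called by a JSON object that holds its "name" and its "arguments". step_arm: Moves the arm, as the interface text tells. Its arguments: {"type":"object","properties":{"targets":{"type":"array"},"newtons":{"type":"number"}},"required":["targets"]}

```bash
mkdir -p pics; python3 - <<'E'
from cell import *
import cv2,numpy as np
o=get_obs()
print({k:np.round(v,3).tolist() for k,v in o.items()}); print(tip_extent() if callable(tip_extent) else tip_extent)
ps=[]
for n in ("scene","top"):
    s=snapshot(n); ps.append(s['img'])
    np.save(f'/tmp/{n}.npy',{k:v for k,v in s.items()},allow_pickle=True)
    print(n,s['fx'],s['fy'],s['cx'],s['cy'],s['distortion'],np.round(s['T'],4).tolist())
    for t in ("mould","clamp_stand","clamp_lever","handle","scale_pan","mixing_cup","jar","tape_roll"):
        print(t,[(np.round(d['position']).tolist(),round(d['p'],2)) for d in find_in(t,s)[:2]])
    cv2.imwrite(f'pics/{n}0.png',s['img'][:,:,::-1])
E
```

```text
{'clock': 0.0, 'joints': [-78.245, 7.133, 94.634, -0.001, 78.353, -4.733], 'qd': [-0.025, -0.093, 0.058, 0.017, -0.078, 0.036], 'tau': [-0.001, -41.76, -35.994, 0.077, 0.049, -0.0], 'position': [0.184, -0.623, 0.23], 'orientation': [[0.959, 0.284, -0.0], [0.284, -0.959, 0.002], [0.0, -0.002, -1.0]], 'wrist_force': [-0.613, 0.104, -0.441], 'moment': [-0.029, -0.011, 0.018], 'gripper_force': 0.0, 'width': 1.0}
0.017
scene 601.9133521148603 601.9133521148603 321.1523610928596 241.17734445489833 [-0.18683232  0.          0.          0.          0.        ] [[-0.905, 0.3284, -0.2704, 0.1144], [-0.4254, -0.6964, 0.578, 0.9614], [0.0015, 0.6381, 0.7699, 1.2378], [0.0, 0.0, 0.0, 1.0]]
mould [([332.0, 262.0], 0.83)]
clamp_stand [([320.0, 296.0], 0.62)]
clamp_lever [([334.0, 274.0], 0.66)]
handle [([334.0, 277.0], 0.58)]
scale_pan [([375.0, 208.0], 0.71), ([270.0, 375.0], 0.23)]
mixing_cup [([289.0, 220.0], 0.65)]
jar [([239.0, 314.0], 0.75)]
tape_roll [([271.0, 376.0], 0.64)]
top 457.00376865776065 457.00376865776065 316.17196216516413 236.80541455712466 [0.04019794 0.         0.         0.         0.        ] [[-0.0251, 0.9844, -0.1744, 0.3225], [-0.9997, -0.0253, 0.0008, 0.1361], [-0.0036, 0.1744, 0.9847, 1.2055], [0.0, 0.0, 0.0, 1.0]]
mould [([320.0, 256.0], 0.98)]
clamp_stand [([287.0, 259.0], 0.66)]
clamp_lever [([285.0, 271.0], 0.87), ([421.0, 266.0], 0.24)]
handle [([290.0, 268.0], 0.57)]
scale_pan [([419.0, 270.0], 0.77), ([287.0, 261.0], 0.18)]
mixing_cup [([355.0, 190.0], 0.56)]
jar [([224.0, 207.0], 0.57)]
tape_roll [([202.0, 241.0], 0.71)]
```

View pics/scene0.png

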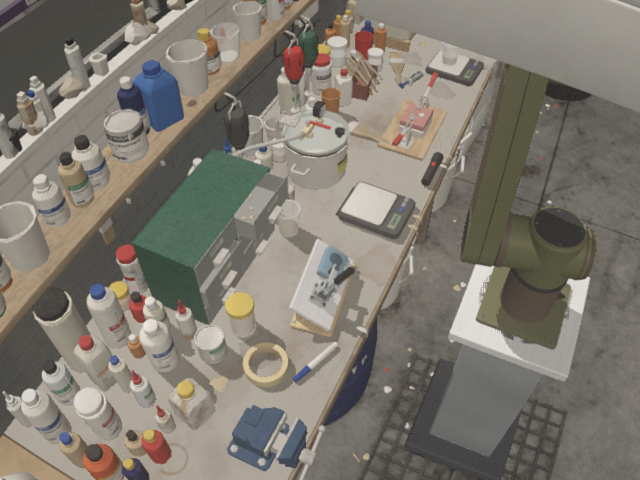

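View pics/top0.png

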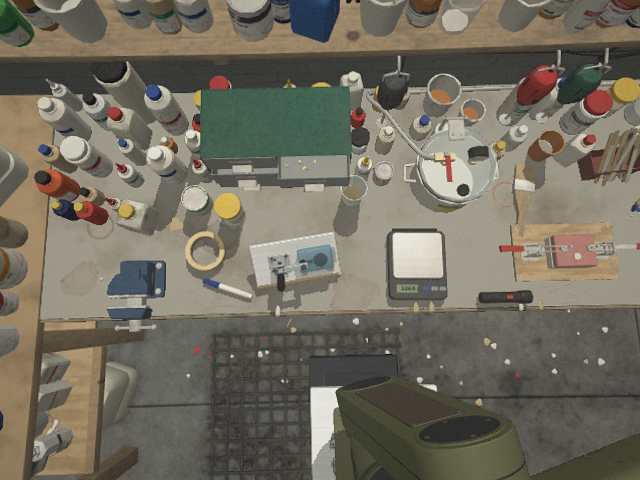

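The scene and top pictures show the stand at about (320,290) / (294,260) with the mould at (320,256) in top. The scale pan is at (417,253) in top, with the cup at (353,190) behind between them, and the tape (205,252) and jar (228,207) to the left. I'll zoom in for corners.

```bash
python3 - <<'E'
import cv2,numpy as np
t=cv2.imread('pics/top0.png');s=cv2.imread('pics/scene0.png')
a=cv2.resize(t[225:305,240:350],None,fx=4,fy=4,interpolation=cv2.INTER_CUBIC) #440x320
b=cv2.resize(t[220:305,380:455],None,fx=3.2,fy=3.2,interpolation=cv2.INTER_CUBIC)
c=cv2.resize(s[235:340,285:365],None,fx=4,fy=4,interpolation=cv2.INTER_CUBIC) #320x420
im=np.zeros((600,760,3),np.uint8); im[:320,:440]=a; im[325:325+b.shape[0],:b.shape[1]]=b; im[:420,440:760]=c
cv2.imwrite('pics/z0.png',im)
E
```

```text
(no output)
```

View pics/z0.png

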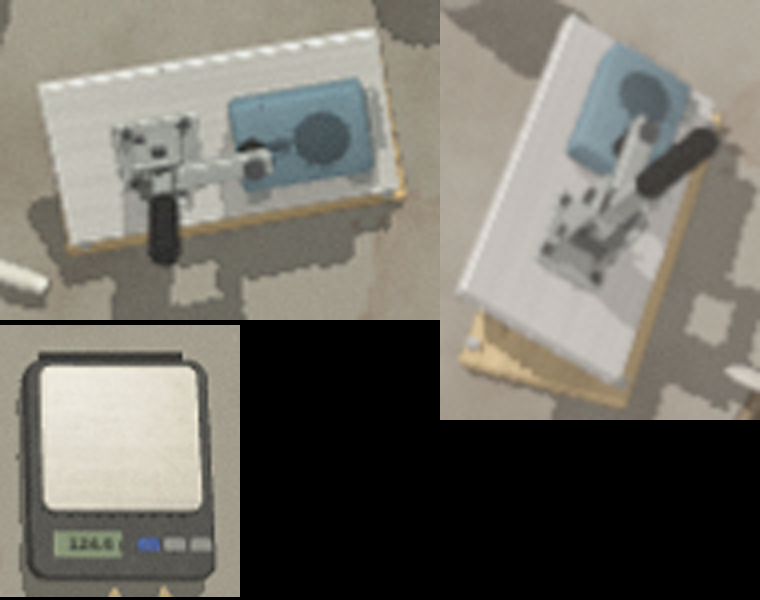

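```bash
cat > h.py <<'E'
import numpy as np,cv2
from scipy.spatial.transform import Rotation as R
from scipy.optimize import least_squares
C={n:np.load(f'/tmp/{n}.npy',allow_pickle=True).item() for n in('scene','top')}
def proj(n,P):
    s=C[n];T=np.linalg.inv(s['T']);p=np.atleast_2d(P)@T[:3,:3].T+T[:3,3]
    K=np.array([[s['fx'],0,s['cx']],[0,s['fy'],s['cy']],[0,0,1]])
    return cv2.projectPoints(p*[1,-1,-1],np.zeros(3),np.zeros(3),K,np.array(s['distortion']))[0][:,0]
def ray(n,px):
    s=C[n];K=np.array([[s['fx'],0,s['cx']],[0,s['fy'],s['cy']],[0,0,1]])
    u=cv2.undistortPoints(np.array([[px]],float),K,np.array(s['distortion']))[0,0]
    return s['T'][:3,3],s['T'][:3,:3]@np.array([u[0],-u[1],-1])
def onz(n,px,z):
    o,d=ray(n,px);return o+d*(z-o[2])/d[2]
def bedR(yaw): return (R.from_euler('z',yaw)*R.from_euler('y',-30,degrees=True)).as_matrix()
E
cat > fit.py <<'E'
from h import *
ta=lambda u,v:((u+.5)/4-.5+240,(v+.5)/4-.5+225)
sc=lambda u,v:((u-440+.5)/4-.5+285,(v+.5)/4-.5+235)
tb=lambda u,v:((u+.5)/3.2-.5+380,(v-325+.5)/3.2-.5+220)
M=[('top',ta(228,99),(.03,.0425,0)),('top',ta(361,80),(.03,-.0425,0)),('top',ta(372,170),(-.03,-.0425,.022)),('top',ta(243,190),(-.03,.0425,.022)),
('scene',sc(615,42),(.03,-.0425,0)),('scene',sc(690,88),(-.03,-.0425,.022)),('scene',sc(570,158),(.03,.0425,0)),
('top',ta(163,230),(0,.088,.115)),('scene',sc(679,162),(0,.088,.115)),
('top',ta(38,84),'hl'),('top',ta(378,30),'hr'),('top',ta(68,243),'ll'),('top',ta(398,193),'lr'),('scene',sc(575,15),'hr'),('scene',sc(458,292),'hl'),('scene',sc(622,380),'ll')]
def res(q,out=False):
    r=[]
    for n,px,p in M:
        if isinstance(p,str): p=(q[4]+(.055 if p[0]=='h' else -.055),q[5] if p[1]=='l' else q[6],0)
        r.append(proj(n,q[:3]+bedR(q[3])@np.array(p))[0]-px)
    return np.array(r).ravel()
f=least_squares(res,[.35,.1,.05,.15,0,.16,-.06],loss='soft_l1')
print(np.round(f.x,4),np.round(res(f.x).reshape(-1,2),1).tolist())
P=[onz('top',tb(*c),.03) for c in((40,366),(196,366),(203,511),(43,508))]
print(np.round(P,4).tolist(),'pan',np.mean(P,0))
x=P[0]+P[1]-P[2]-P[3];print('yaw',np.arctan2(x[1],x[0]), np.linalg.norm(P[0]-P[1]),np.linalg.norm(P[0]-P[3]))
for n,px,z in(('cup',(353,182),.085),('jar',(228,203),.1),('tape',(205,251),.025)): print(n,onz('top',px,z).round(3))
E
python3 fit.py
```

```text
[ 0.4736  0.1396  0.0579  0.1319  0.002   0.1582 -0.0558] [[-0.1, -0.5], [0.1, -1.0], [1.3, 1.6], [0.1, 1.9], [-2.8, 2.4], [2.5, -0.3], [-2.1, -0.5], [0.2, -0.0], [-0.3, 0.7], [-0.5, 0.4], [-0.2, 0.6], [0.1, 0.4], [0.1, -0.3], [-0.2, -0.4], [0.5, -1.2], [-1.0, 0.2]]
[[0.5371, -0.0636, 0.03], [0.5338, -0.1902, 0.03], [0.4159, -0.1871, 0.03], [0.4213, -0.0597, 0.03]] pan [ 0.47702548 -0.12513037  0.03      ]
yaw -0.029983001562811192 0.1266041873525375 0.1158876222496446
cup [0.66  0.038 0.085]
jar [0.609 0.352 0.1  ]
tape [0.502 0.426 0.025]
```

```bash
cat > plan.py <<'E'
from h import *
from cell import get_obs
from scipy.spatial.transform import Slerp
SEAT=np.array([.4736,.1396,.0579]);BR=bedR(.1319)
TB=np.c_[BR[:,1],BR[:,0],-BR[:,2]]
def bed(x,y,z): return SEAT+BR@np.array([x,y,z]),TB
def plan(wps,lin=.16,ang=28):
    o=get_obs();p,Q=np.array(o['position']),np.array(o['orientation'])
    print('t',o['clock'],'p',np.round(p,4),'F',np.round(o['wrist_force'],1),'w',round(o['width'],3),'g',round(o['gripper_force'],1),'J',np.round(o['joints'],0))
    for P,G in wps:
        rv=R.from_matrix(Q.T@G).as_rotvec();n=max(1,int(np.ceil(max(np.linalg.norm(P-p)/lin,np.degrees(np.linalg.norm(rv))/ang))))
        for i in range(n):
            p2=p+(P-p)/(n-i);Q2=Q@R.from_rotvec(R.from_matrix(Q.T@G).as_rotvec()/(n-i)).as_matrix()
            a=np.round(np.degrees(R.from_matrix(Q.T@Q2).as_rotvec()),1);s=np.round((p2-p)@Q*100,2)
            print('  ',a.tolist(),s.tolist(),'->',np.round(p2,3));
            Q=Q@R.from_rotvec(np.radians(a)).as_matrix() if i<n-1 else G;p=p2
E
python3 - <<'E'
from plan import *
plan([(np.array([.40,-.25,.27]),R.from_rotvec([0,0,40],degrees=True).as_matrix()@np.array(get_obs()['orientation'])),bed(0,.03,.17)])
E
```

```text
t 0.9 p [ 0.1845 -0.6233  0.2317] F [-0.1  0.1  0.6] w 0.998 g 0.0 J [-78.   7.  95.   0.  78.  -5.]
   [0.0, 0.0, -13.3] [10.42, -9.89, -1.28] -> [ 0.256 -0.499  0.244]
   [0.0, 0.0, -13.3] [12.42, -7.23, -1.28] -> [ 0.328 -0.374  0.257]
   [0.0, 0.0, -13.4] [13.75, -4.18, -1.28] -> [ 0.4  -0.25  0.27]
   [-9.6, 3.6, -13.4] [11.07, -7.92, 2.16] -> [ 0.395 -0.114  0.248]
   [-9.5, 3.6, -13.4] [12.53, -5.47, 1.78] -> [0.39  0.022 0.227]
   [-9.6, 3.5, -13.3] [13.38, -2.73, 1.91] -> [0.385 0.158 0.205]
```

{"name": "step_arm", "arguments": {"targets": [[[0,0,-13.3],[10.4,-9.9,-1.3],1],[[0,0,-13.3],[10.4,-9.9,-1.3],1],[[0,0,-13.3],[10.4,-9.9,-1.3],1],[[0,0,-13.3],[10.4,-9.9,-1.3],1],[[0,0,-13.3],[10.4,-9.9,-1.3],1]]}}

```text
clock: 1.32
position: [0.258, -0.4962, 0.2455]
orientation: [[0.866, 0.5, 0.001], [0.5, -0.866, -0.001], [0.001, 0.001, -1.0]]
wrist_force: [-0.5, -0.9, -1.2]
width: 0.708
gripper_force: 0.0
```

{"name": "step_arm", "arguments": {"targets": [[[0,0,-13.3],[12.4,-7.2,-1.3],1],[[0,0,-13.3],[12.4,-7.2,-1.3],1],[[0,0,-13.3],[12.4,-7.2,-1.3],1],[[0,0,-13.3],[12.4,-7.2,-1.3],1],[[0,0,-13.3],[12.4,-7.2,-1.3],1]]}}

```text
clock: 1.73
position: [0.3294, -0.3729, 0.2585]
orientation: [[0.728, 0.686, 0.001], [0.686, -0.728, -0.001], [0.0, 0.002, -1.0]]
wrist_force: [0.2, -0.4, 0.0]
width: 0.357
gripper_force: 0.0
```

{"name": "step_arm", "arguments": {"targets": [[[0,0,-13.4],[13.7,-4.2,-1.3],1],[[0,0,-13.4],[13.7,-4.2,-1.3],1],[[0,0,-13.4],[13.7,-4.2,-1.3],1],[[0,0,-13.4],[13.7,-4.2,-1.3],1],[[0,0,-13.4],[13.7,-4.2,-1.3],1]]}}

```text
clock: 2.15
position: [0.4007, -0.2493, 0.2713]
orientation: [[0.549, 0.836, 0.001], [0.836, -0.549, -0.001], [0.0, 0.001, -1.0]]
wrist_force: [0.2, -0.3, 0.2]
width: 0.026
gripper_force: 0.0
```

{"name": "step_arm", "arguments": {"targets": [[[-9.6,3.6,-13.4],[11.1,-7.9,2.2],1],[[-9.6,3.6,-13.4],[11.1,-7.9,2.2],1],[[-9.6,3.6,-13.4],[11.1,-7.9,2.2],1],[[-9.6,3.6,-13.4],[11.1,-7.9,2.2],1],[[-9.6,3.6,-13.4],[11.1,-7.9,2.2],1]]}}

```text
clock: 2.57
position: [0.3939, -0.1135, 0.2477]
orientation: [[0.338, 0.925, 0.176], [0.94, -0.34, -0.019], [0.042, 0.172, -0.984]]
wrist_force: [0.7, -0.7, 0.8]
width: 0.007
gripper_force: 0.0
```

{"name": "step_arm", "arguments": {"targets": [[[-9.5,3.6,-13.4],[12.5,-5.5,1.8],1],[[-9.5,3.6,-13.4],[12.5,-5.5,1.8],1],[[-9.5,3.6,-13.4],[12.5,-5.5,1.8],1],[[-9.5,3.6,-13.4],[12.5,-5.5,1.8],1],[[-9.5,3.6,-13.4],[12.5,-5.5,1.8],1]]}}

```text
clock: 2.98
position: [0.3894, 0.0223, 0.2264]
orientation: [[0.101, 0.933, 0.345], [0.994, -0.109, 0.004], [0.041, 0.343, -0.938]]
wrist_force: [0.0, -0.1, 0.1]
width: -0.0
gripper_force: 0.0
```

{"name": "step_arm", "arguments": {"targets": [[[-9.6,3.5,-13.3],[13.4,-2.7,1.9],1],[[-9.6,3.5,-13.3],[13.4,-2.7,1.9],1],[[-9.6,3.5,-13.3],[13.4,-2.7,1.9],1],[[-9.6,3.5,-13.3],[13.4,-2.7,1.9],1],[[-9.6,3.5,-13.3],[13.4,-2.7,1.9],1]]}}

```text
clock: 3.4
position: [0.3851, 0.1588, 0.2051]
orientation: [[-0.135, 0.859, 0.495], [0.991, 0.118, 0.065], [-0.002, 0.499, -0.867]]
wrist_force: [-0.6, -0.2, -0.1]
width: 0.006
gripper_force: 0.0
```

```bash
python3 - <<'E'
from plan import *
from cell import *
plan([bed(0,.045,.112),bed(0,.105,.112),bed(0,.145,.112)])
im=np.zeros((440,780,3),np.uint8)
for n,(r0,r1,c0,c1),x in(('top',(215,325,240,340),0),('scene',(235,340,285,380),400)):
    i=snapshot(n)['img'][r0:r1,c0:c1,::-1].copy();i=cv2.resize(i,None,fx=4,fy=4,interpolation=cv2.INTER_CUBIC)
    for P in [(.03,.0425,.022),(.03,-.0425,.022),(-.03,-.0425,.022),(-.03,.0425,.022),(0,.088,.045),(0,.088,.115),(0,.088,.149)]:
        u=(proj(n,SEAT+BR@np.array(P))[0]-[c0,r0]+.5)*4-.5;cv2.circle(i,tuple(u.round().astype(int).tolist()),2,(0,0,255),-1)
    i=i[:440,:400];im[:i.shape[0],x:x+i.shape[1]]=i[:,:780-x]
cv2.imwrite('pics/z1.png',im)
E
```

```text
t 3.4 p [0.3851 0.1588 0.2051] F [-0.6 -0.2 -0.1] w 0.006 g 0.0 J [ 19. -46. 141.  -7.  56.  13.]
   [-0.1, 0.0, 0.2] [1.44, 0.03, 5.8] -> [0.412 0.177 0.155]
   [0.0, 0.0, 0.0] [6.0, 0.0, 0.0] -> [0.404 0.236 0.155]
   [0.0, 0.0, 0.0] [4.0, -0.0, -0.0] -> [0.399 0.276 0.155]
```

View pics/z1.png

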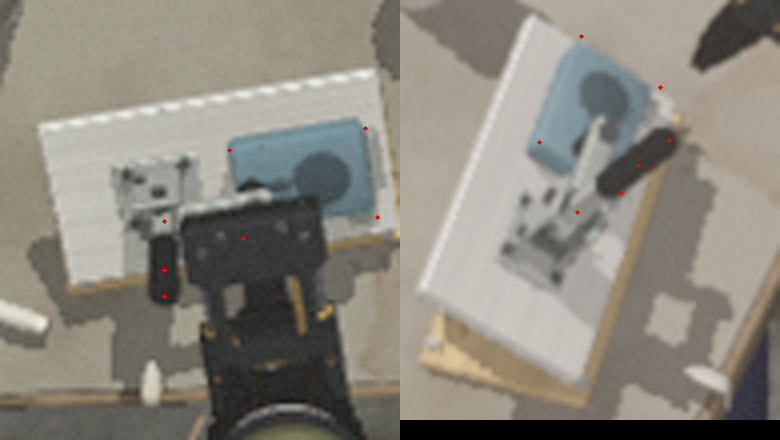

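The crops show the gripper over the bed (top crop), with the mould at (300,170) and the handle at (163,270). In the scene crop the fingertips may be at (710,50), while the mould and handle sit close to the predicted points. I'll check where the known TCP projects, which tests the calibration.

```bash
python3 - <<'E'
from plan import *
o=get_obs();p=np.array(o['position']);Q=np.array(o['orientation'])
tip=p+Q@[0,0,.017]
for n,(r0,c0),x in(('top',(215,240),0),('scene',(235,285),400)):
  for P in (p,tip): print(n,(proj(n,P)[0]-[c0,r0]+.5)*4+[x,0])
exec(open('fit.py').read().split('f=least')[0])
for sel in (lambda m:True,lambda m:isinstance(m[2],str),lambda m:not isinstance(m[2],str),lambda m:m[0]=='top'):
    M0=M; M=[m for m in M0 if sel(m)]
    f=least_squares(res,[.47,.14,.055,.13,0,.16,-.06],loss='soft_l1');print(np.round(f.x,4),f.cost); M=M0
E
```

```text
top [272.58411164 295.65516412]
top [270.89999147 282.07025018]
scene [718.13333997  42.73787275]
scene [702.01541899  55.76645352]
[ 0.4736  0.1396  0.0579  0.1319  0.002   0.1582 -0.0558] 12.166384084515993
[ 0.4698  0.1233  0.0521  0.1317  0.0093  0.1735 -0.0407] 1.4770584267720823
[ 0.4729  0.1398  0.06    0.1295  0.      0.16   -0.06  ] 10.244260710246726
[ 0.4756  0.1405  0.044   0.1282  0.0023  0.1586 -0.0576] 3.143120696857504
```

{"name": "step_arm", "arguments": {"targets": [[[0,0,0],[1.4,0,5.8],1],[[0,0,0],[1.4,0,5.8],1],[[0,0,0],[1.4,0,5.8],1]]}}

```text
clock: 3.75
position: [0.4119, 0.1727, 0.1517]
orientation: [[-0.127, 0.862, 0.491], [0.992, 0.111, 0.06], [-0.003, 0.494, -0.869]]
wrist_force: [0.7, 0.7, -0.8]
width: 0.002
gripper_force: 0.0
```

{"name": "step_arm", "arguments": {"targets": [[[0,0,0],[1,0,0],1],[[0,0,0],[2,0,0],1],[[0,0,0],[2.8,0,0],1],[[0,0,0],[3.6,0,0],1],[[0,0,0],[4.2,0,0],1]]}}

```text
clock: 4.17
position: [0.4079, 0.2133, 0.1569]
orientation: [[-0.126, 0.859, 0.497], [0.992, 0.113, 0.056], [-0.008, 0.5, -0.866]]
wrist_force: [0.3, -11.3, 2.3]
width: 0.008
gripper_force: 5.9
```

{"name": "step_arm", "arguments": {"targets": [[[0,0,0],[0.9,0,0],1],[[0,0,0],[1.8,0,0],1],[[0,0,0],[2.6,0,0],1],[[0,0,0],[2.6,0,0],1]]}}

```text
clock: 4.5
position: [0.4042, 0.241, 0.1563]
orientation: [[-0.127, 0.859, 0.496], [0.992, 0.111, 0.062], [-0.002, 0.5, -0.866]]
wrist_force: [-1.5, -1.2, 0.6]
width: 0.008
gripper_force: 1.2
```

{"name": "step_arm", "arguments": {"targets": [[[0,0,0],[0.9,0,0],1],[[0,0,0],[1.8,0,0],1],[[0,0,0],[2.6,0,0],1],[[0,0,0],[2.6,0,0],1]]}}

```text
clock: 4.83
position: [0.401, 0.2684, 0.1569]
orientation: [[-0.129, 0.858, 0.497], [0.992, 0.112, 0.065], [0.0, 0.502, -0.865]]
wrist_force: [0.3, 0.4, -0.1]
width: 0.004
gripper_force: 0.0
```

{"name": "step_arm", "arguments": {"targets": [[[0,0,0],[0,0,-4],1],[[0,0,0],[0,0,-8],1],[[0,0,0],[0,0,-9],1],[[0,0,0],[0,0,-9],1]]}}

```text
clock: 5.17
position: [0.3563, 0.2632, 0.2389]
orientation: [[-0.131, 0.855, 0.503], [0.991, 0.11, 0.07], [0.004, 0.507, -0.862]]
wrist_force: [0.8, 0.8, 0.8]
width: 0.004
gripper_force: 0.0
```

```bash
cat > see.py <<'E'
from plan import *
from cell import *
import sys
im=np.zeros((440,780,3),np.uint8)
for n,(r0,r1,c0,c1),x in(('top',(215,325,240,340),0),('scene',(235,340,285,380),400)):
    i=snapshot(n)['img'][r0:r1,c0:c1,::-1].copy();i=cv2.resize(i,None,fx=4,fy=4,interpolation=cv2.INTER_CUBIC)
    i=i[:440,:400];im[:i.shape[0],x:x+i.shape[1]]=i[:,:780-x]
cv2.imwrite(sys.argv[1],im)
E
python3 see.py pics/z2.png; python3 -c "
from plan import *
plan([bed(0,.0,.2),bed(0,0,.06),bed(0,0,.022)])"
```

```text
t 5.2667 p [0.3554 0.2622 0.2334] F [ 0.1 -0.6  0.3] w 0.008 g 0.0 J [ 39. -39. 134. -18.  59.  37.]
   [0.1, 0.0, -0.1] [-13.71, -0.0, 0.26] -> [0.374 0.126 0.231]
   [0.0, 0.0, 0.0] [-0.0, 0.0, 14.0] -> [0.444 0.136 0.11 ]
   [0.0, 0.0, 0.0] [0.0, 0.0, 3.8] -> [0.463 0.138 0.077]
```

View pics/z2.png

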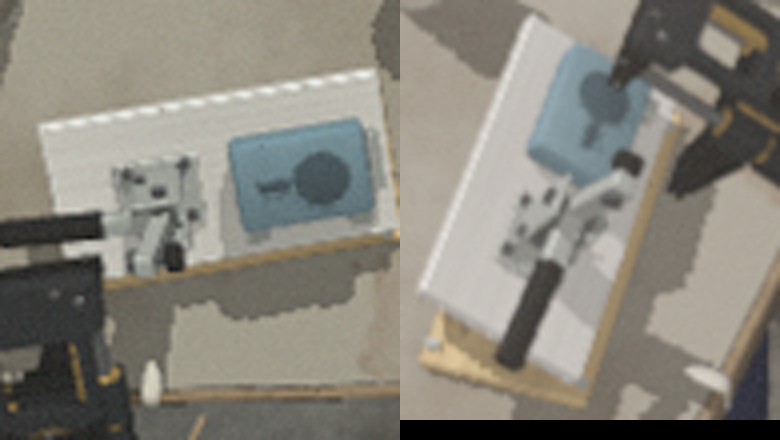

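The lever is open: the handle lies to +y at (520,310) in the scene crop, and the arm is clear of the mould. The mould is fully visible in the top crop, with outline corners (229,137), (361,119), (373,212) and (245,230). I'll refine its in-plane position from these.

```bash
python3 - <<'E'
from plan import *
ta=lambda u,v:((u+.5)/4-.5+240,(v+.5)/4-.5+215)
M=[(ta(229,137),(.03,.0425,0)),(ta(361,119),(.03,-.0425,0)),(ta(374,212),(-.03,-.0425,.022)),(ta(245,231),(-.03,.0425,.022))]
for z in(.055,.057,.059):
    g=lambda q:np.ravel([proj('top',np.array([q[0],q[1],z])+bedR(q[2])@np.array(p))[0]-px for px,p in M])
    f=least_squares(g,[.47,.14,.13]);print(z,f.x.round(4),f.fun.round(1))
E
```

```text
0.055 [0.4753 0.1396 0.1213] [-0.2 -0.7  0.2 -1.1  0.6  0.8 -0.6  1. ]
0.057 [0.475  0.1396 0.1213] [-0.3 -0.7  0.2 -1.1  0.7  0.8 -0.6  1. ]
0.059 [0.4747 0.1396 0.1213] [-0.3 -0.7  0.3 -1.1  0.7  0.8 -0.6  1. ]
```

{"name": "step_arm", "arguments": {"targets": [[[0,0,0],[-3.5,0,0],1],[[0,0,0],[-7,0,0],0.6],[[0,0,0],[-10.5,0,0.2],0],[[0,0,0],[-13.7,0,0.3],0],[[0,0,0],[-13.7,0,0.3],0]]}}

```text
clock: 5.68
position: [0.3753, 0.1202, 0.2278]
orientation: [[-0.117, 0.861, 0.495], [0.993, 0.103, 0.056], [-0.003, 0.498, -0.867]]
wrist_force: [-0.6, -0.1, 0.3]
width: 0.232
gripper_force: 0.0
```

{"name": "step_arm", "arguments": {"targets": [[[0,0,0],[0,0,3],0],[[0,0,0],[0,0,5],0],[[0,0,0],[0,0,7],0],[[0,0,0],[0,0,7],0],[[0,0,0],[0,0,7],0]]}}

```text
clock: 6.1
position: [0.4078, 0.1314, 0.1668]
orientation: [[-0.13, 0.862, 0.49], [0.991, 0.114, 0.064], [-0.001, 0.495, -0.869]]
wrist_force: [0.6, -0.5, 0.5]
width: 0.582
gripper_force: 0.0
```

```bash
sed -i 's/^SEAT=.*/SEAT=np.array([.475,.1396,.0572]);BR=bedR(.127)/' plan.py; python3 -c "
from plan import *
plan([bed(0,0,.055),bed(0,0,.021)])"
```

```text
t 6.1 p [0.4078 0.1314 0.1668] F [ 0.6 -0.5  0.5] w 0.582 g 0.0 J [ 12. -42. 143.  -3.  50.   6.]
   [-0.4, -0.1, 0.2] [-0.05, 0.43, 7.37] -> [0.448 0.136 0.105]
   [0.0, 0.0, 0.0] [0.0, -0.0, 3.4] -> [0.465 0.138 0.075]
```

{"name": "step_arm", "arguments": {"targets": [[[-0.4,0,0.2],[0,0.4,2.5],0],[[-0.4,0,0.2],[0,0.4,5],0],[[-0.4,0,0.2],[0,0.4,7.4],0],[[-0.4,0,0.2],[0,0.4,7.4],0],[[-0.4,0,0.2],[0,0.4,7.4],0]]}}

```text
clock: 6.52
position: [0.4484, 0.1372, 0.1071]
orientation: [[-0.128, 0.857, 0.499], [0.992, 0.11, 0.066], [0.001, 0.504, -0.864]]
wrist_force: [-0.5, -0.7, -0.7]
width: 0.93
gripper_force: 0.0
```

{"name": "step_arm", "arguments": {"targets": [[[0,0,0],[0,0,1],0],[[0,0,0],[0,0,2],0],[[0,0,0],[0,0,2.5],0],[[0,0,0],[0,0,2.5],0]]}}

```text
clock: 6.85
position: [0.4619, 0.1389, 0.0874]
orientation: [[-0.128, 0.855, 0.503], [0.992, 0.11, 0.066], [0.001, 0.507, -0.862]]
wrist_force: [-0.3, -0.2, 0.4]
width: 0.999
gripper_force: 0.0
```

```bash
python3 see.py pics/z3.png; python3 -c "
from plan import *
plan([bed(0,0,.021)])"
```

```text
t 6.95 p [0.462  0.1389 0.0877] F [0.2 0.9 1. ] w 0.996 g 0.0 J [ 12. -25. 141.  -4.  33.   7.]
   [0.5, -0.1, 0.0] [-0.1, -0.41, 1.19] -> [0.465 0.138 0.075]
```

View pics/z3.png

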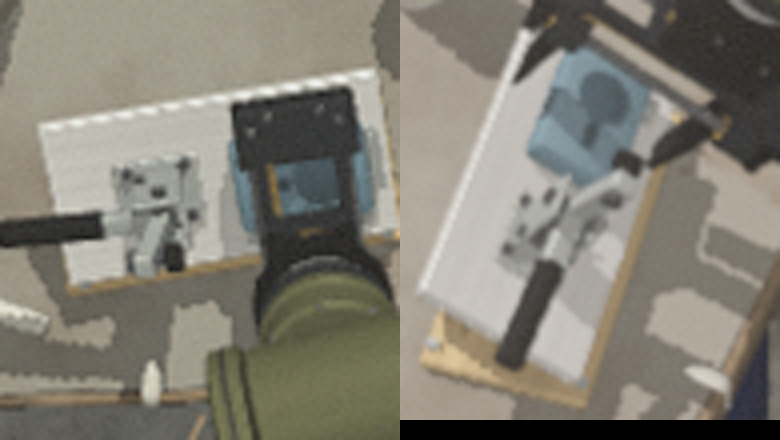

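The gripper straddles the mould with its fingers above the upper and lower edges, centred at (300,190) in the top crop. Now down the last 12 mm.

{"name": "step_arm", "arguments": {"targets": [[[0.5,0,0],[-0.1,-0.4,0.4],0],[[0.5,0,0],[-0.1,-0.4,0.8],0],[[0.5,0,0],[-0.1,-0.4,1.2],0],[[0.5,0,0],[-0.1,-0.4,1.2],0]]}}

```text
clock: 7.28
position: [0.4641, 0.1379, 0.073]
orientation: [[-0.128, 0.86, 0.493], [0.992, 0.11, 0.065], [0.001, 0.497, -0.867]]
wrist_force: [-0.7, -0.7, -1.0]
width: 0.999
gripper_force: 0.0
```

{"name": "step_arm", "arguments": {"targets": [[[0,0,0],[0,0,0],0.2],[[0,0,0],[0,0,0],0.25],[[0,0,0],[0,0,0],0.3],[[0,0,0],[0,0,0],0.3]], "newtons": 15}}

```text
clock: 7.62
position: [0.4645, 0.1381, 0.074]
orientation: [[-0.128, 0.86, 0.495], [0.992, 0.11, 0.065], [0.001, 0.499, -0.867]]
wrist_force: [-0.5, -0.1, -0.3]
width: 0.776
gripper_force: 0.0
```

{"name": "step_arm", "arguments": {"targets": [[[0,0,0],[0,0,0],0.34],[[0,0,0],[0,0,0],0.38],[[0,0,0],[0,0,0],0.5],[[0,0,0],[0,0,0],0.6],[[0,0,0],[0,0,0],0.6]]}}

```text
clock: 8.03
position: [0.4644, 0.1381, 0.074]
orientation: [[-0.128, 0.86, 0.494], [0.992, 0.11, 0.065], [0.001, 0.499, -0.867]]
wrist_force: [-0.5, 0.3, 1.7]
width: 0.631
gripper_force: 15.0
```

{"name": "step_arm", "arguments": {"targets": [[[0,0,0],[0,0,0],1],[[0,0,0],[0,0,0],1],[[0,0,0],[0,0,0],1]], "newtons": 25}}

```text
clock: 8.28
position: [0.4644, 0.1381, 0.074]
orientation: [[-0.128, 0.86, 0.494], [0.992, 0.11, 0.065], [0.001, 0.499, -0.867]]
wrist_force: [-1.4, -0.8, 1.1]
width: 0.628
gripper_force: 24.9
```

{"name": "step_arm", "arguments": {"targets": [[[0,0,0],[0,0,-1],1],[[0,0,0],[0,0,-3],1],[[0,0,0],[0,0,-6],1],[[0,0,0],[0,0,-9],1],[[0,0,0],[0,0,-9.5],1]]}}

```text
clock: 8.7
position: [0.4184, 0.1323, 0.1613]
orientation: [[-0.128, 0.856, 0.501], [0.992, 0.11, 0.067], [0.002, 0.506, -0.863]]
wrist_force: [0.1, -0.3, -1.0]
width: 0.633
gripper_force: 24.9
```

```bash
python3 - <<'E'
from plan import *
a=-.03
G=np.array([[np.cos(a),np.sin(a),0],[np.sin(a),-np.cos(a),0],[0,0,-1]])
plan([(np.array([.42,.0,.22]),R.from_euler('z',35,degrees=True).as_matrix()@G),(np.array([.475,-.125,.17]),G)],lin=.13,ang=26)
E
```

```text
t 8.7 p [0.4184 0.1323 0.1613] F [ 0.1 -0.3 -1. ] w 0.633 g 24.9 J [ 12. -40. 142.  -3.  48.   6.]
   [9.0, -5.7, 20.8] [-4.38, 0.55, -1.95] -> [0.419 0.088 0.181]
   [9.0, -5.7, 20.8] [-4.12, 1.83, -1.72] -> [0.419 0.044 0.2  ]
   [9.1, -5.7, 20.9] [-3.42, 2.94, -1.71] -> [0.42 0.   0.22]
   [0.0, 0.0, 17.5] [-1.13, 6.73, 2.5] -> [ 0.448 -0.062  0.195]
   [0.0, 0.0, 17.5] [0.95, 6.76, 2.5] -> [ 0.475 -0.125  0.17 ]
```

{"name": "step_arm", "arguments": {"targets": [[[1.8,-1.1,4.2],[-0.9,0.1,-0.4],1],[[3.6,-2.3,8.3],[-1.8,0.2,-0.8],1],[[5.4,-3.4,12.5],[-2.6,0.3,-1.2],1],[[7.2,-4.6,16.6],[-3.5,0.4,-1.6],1],[[9,-5.7,20.8],[-4.4,0.5,-2],1]]}}

```text
clock: 9.12
position: [0.4171, 0.0872, 0.1746]
orientation: [[0.243, 0.907, 0.345], [0.968, -0.25, -0.024], [0.065, 0.339, -0.938]]
wrist_force: [0.6, -0.3, -1.4]
width: 0.634
gripper_force: 24.9
```

{"name": "step_arm", "arguments": {"targets": [[[1.8,-1.1,4.2],[-0.8,0.4,-0.3],1],[[3.6,-2.3,8.3],[-1.6,0.7,-0.7],1],[[5.4,-3.4,12.5],[-2.5,1.1,-1],1],[[7.2,-4.6,16.6],[-3.3,1.5,-1.4],1],[[9,-5.7,20.8],[-4.1,1.8,-1.7],1]]}}

```text
clock: 9.53
position: [0.4181, 0.0433, 0.1942]
orientation: [[0.582, 0.795, 0.168], [0.811, -0.584, -0.047], [0.061, 0.163, -0.985]]
wrist_force: [0.1, -0.6, -2.0]
width: 0.628
gripper_force: 24.9
```

{"name": "step_arm", "arguments": {"targets": [[[1.8,-1.1,4.2],[-0.7,0.6,-0.3],1],[[3.6,-2.3,8.3],[-1.4,1.2,-0.7],1],[[5.4,-3.4,12.5],[-2,1.8,-1],1],[[7.2,-4.6,16.6],[-2.7,2.4,-1.4],1],[[9.1,-5.7,20.9],[-3.4,2.9,-1.7],1]]}}

```text
clock: 9.95
position: [0.4187, -0.0004, 0.2136]
orientation: [[0.838, 0.545, -0.012], [0.545, -0.838, -0.001], [-0.01, -0.006, -1.0]]
wrist_force: [0.2, -0.8, -2.0]
width: 0.626
gripper_force: 24.9
```

{"name": "step_arm", "arguments": {"targets": [[[0,0,3.5],[-0.2,1.3,0.5],1],[[0,0,7],[-0.5,2.7,1],1],[[0,0,10.5],[-0.7,4,1.5],1],[[0,0,14],[-0.9,5.4,2],1],[[0,0,17.5],[-1.1,6.7,2.5],1]]}}

```text
clock: 10.37
position: [0.446, -0.0628, 0.1877]
orientation: [[0.963, 0.268, -0.01], [0.268, -0.963, -0.001], [-0.01, -0.002, -1.0]]
wrist_force: [-1.1, 0.2, -2.2]
width: 0.631
gripper_force: 24.9
```

{"name": "step_arm", "arguments": {"targets": [[[0,0,3.5],[0.2,1.3,0.5],1],[[0,0,7],[0.4,2.7,1],1],[[0,0,10.5],[0.6,4,1.5],1],[[0,0,14],[0.8,5.4,2],1],[[0,0,17.5],[0.9,6.8,2.5],1]]}}

```text
clock: 10.78
position: [0.4728, -0.1257, 0.1624]
orientation: [[0.999, -0.034, -0.01], [-0.034, -0.999, -0.001], [-0.01, 0.001, -1.0]]
wrist_force: [0.9, 0.1, -0.8]
width: 0.632
gripper_force: 24.9
```

```bash
python3 - <<'E'
from plan import *
from cell import *
a=-.03
G=np.array([[np.cos(a),np.sin(a),0],[np.sin(a),-np.cos(a),0],[0,0,-1]])
plan([(np.array([.476,-.125,.075]),G),(np.array([.476,-.125,.053]),G)])
im=np.zeros((480,780,3),np.uint8)
for n,(r0,r1,c0,c1),x in(('top',(210,320,360,460),0),('scene',(160,270,320,415),400)):
    i=snapshot(n)['img'][r0:r1,c0:c1,::-1].copy();i=cv2.resize(i,None,fx=4,fy=4,interpolation=cv2.INTER_CUBIC)
    im[:i.shape[0],x:x+i.shape[1]]=i
cv2.imwrite('pics/z4.png',im)
E
```

```text
t 10.7833 p [ 0.4728 -0.1257  0.1624] F [ 0.9  0.1 -0.8] w 0.632 g 24.9 J [-21. -10. 118.  -0.  72.  71.]
   [0.1, 0.6, -0.2] [0.4, -0.09, 8.73] -> [ 0.476 -0.125  0.075]
   [0.0, 0.0, 0.0] [0.0, 0.0, 2.2] -> [ 0.476 -0.125  0.053]
```

View pics/z4.png

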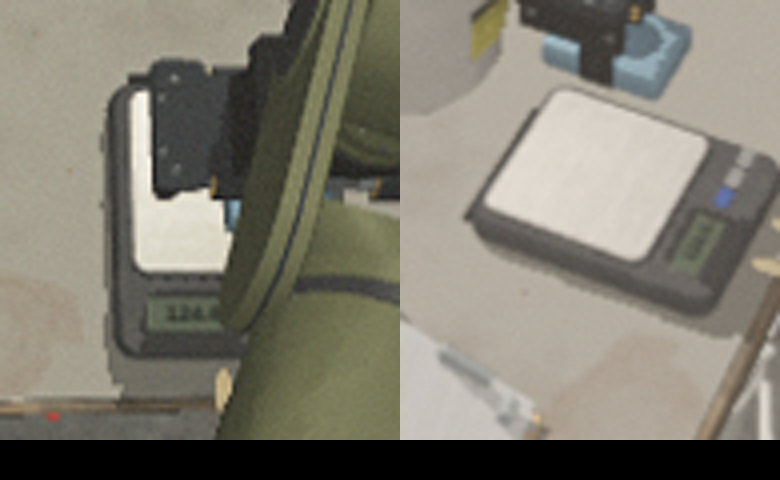

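The mould is held level over the pan. In the scene crop it's at (620,55), with the pan centre below at (598,175). I'll cross-check the pan centre and lower it.

```bash
python3 -c "
from h import *
print(onz('scene',(369.4+1,203.7-1.5),.03),onz('scene',(369.4,203.7),.03))"
```

```text
[ 0.47517884 -0.12982471  0.03      ] [ 0.47553325 -0.12336904  0.03      ]
```

{"name": "step_arm", "arguments": {"targets": [[[0.1,0.6,-0.2],[0.3,-0.1,2],1],[[0.1,0.6,-0.2],[0.3,-0.1,4],1],[[0.1,0.6,-0.2],[0.3,-0.1,6],1],[[0.1,0.6,-0.2],[0.3,-0.1,7.6],1],[[0.1,0.6,-0.2],[0.3,-0.1,8.6],1]]}}

```text
clock: 11.3
position: [0.4735, -0.1233, 0.0756]
orientation: [[1.0, -0.026, -0.002], [-0.026, -1.0, 0.002], [-0.002, -0.002, -1.0]]
wrist_force: [-0.8, -0.1, -1.4]
width: 0.626
gripper_force: 24.9
```

{"name": "step_arm", "arguments": {"targets": [[[0,0,0],[0,0,0.5],1],[[0,0,0],[0,0,1],1],[[0,0,0],[0,0,1.4],1],[[0,0,0],[0,0,1.4],1]]}}

```text
clock: 11.63
position: [0.4751, -0.1242, 0.0644]
orientation: [[1.0, -0.027, 0.002], [-0.027, -1.0, 0.0], [0.002, -0.0, -1.0]]
wrist_force: [0.6, -0.5, -2.0]
width: 0.63
gripper_force: 24.9
```

{"name": "step_arm", "arguments": {"targets": [[[0,0,0],[0,0,0.4],1],[[0,0,0],[0,0,0.8],1],[[0,0,0],[0,0,0.8],1]]}}

```text
clock: 11.88
position: [0.4748, -0.1242, 0.0562]
orientation: [[1.0, -0.027, 0.001], [-0.027, -1.0, 0.0], [0.001, -0.0, -1.0]]
wrist_force: [-0.7, -0.0, -1.2]
width: 0.628
gripper_force: 24.9
```

{"name": "step_arm", "arguments": {"targets": [[[0,0,0],[0,0,0.2],1],[[0,0,0],[0,0,0.2],1],[[0,0,0],[0,0,0.2],1]]}}

```text
clock: 12.13
position: [0.4751, -0.1243, 0.0546]
orientation: [[1.0, -0.027, 0.002], [-0.027, -1.0, -0.0], [0.002, 0.0, -1.0]]
wrist_force: [-0.2, -0.2, -2.4]
width: 0.625
gripper_force: 24.9
```

{"name": "step_arm", "arguments": {"targets": [[[0,0,0],[0,0,0.2],1],[[0,0,0],[0,0,0.2],1],[[0,0,0],[0,0,0.2],1]]}}

```text
clock: 12.38
position: [0.475, -0.1243, 0.0525]
orientation: [[1.0, -0.027, 0.002], [-0.027, -1.0, 0.0], [0.002, -0.0, -1.0]]
wrist_force: [-1.0, -0.6, -1.7]
width: 0.632
gripper_force: 24.9
```

{"name": "step_arm", "arguments": {"targets": [[[0,0,0],[0,0,0.1],1],[[0,0,0],[0,0,0.1],1],[[0,0,0],[0,0,0.1],1]]}}

```text
clock: 12.63
position: [0.4752, -0.1244, 0.0519]
orientation: [[1.0, -0.027, 0.002], [-0.027, -1.0, -0.0], [0.002, 0.0, -1.0]]
wrist_force: [-0.5, -0.6, 1.3]
width: 0.629
gripper_force: 25.0
```

{"name": "step_arm", "arguments": {"targets": [[[0,0,0],[0,0,0.1],1],[[0,0,0],[0,0,0.1],1],[[0,0,0],[0,0,0.1],1]]}}

```text
clock: 12.88
position: [0.4752, -0.1244, 0.0518]
orientation: [[1.0, -0.027, 0.001], [-0.027, -1.0, 0.0], [0.001, -0.0, -1.0]]
wrist_force: [-3.8, 1.6, 8.6]
width: 0.626
gripper_force: 25.0
```

{"name": "step_arm", "arguments": {"targets": [[[0,0,0],[0,0,-0.05],1],[[0,0,0],[0,0,-0.05],0.36],[[0,0,0],[0,0,-0.05],0.33],[[0,0,0],[0,0,-0.05],0.2],[[0,0,0],[0,0,-0.05],0.2]], "newtons": 5}}

```text
clock: 13.3
position: [0.475, -0.1243, 0.0508]
orientation: [[1.0, -0.027, 0.002], [-0.027, -1.0, 0.0], [0.002, -0.0, -1.0]]
wrist_force: [-0.4, 0.1, -0.1]
width: 0.751
gripper_force: 0.0
```

{"name": "step_arm", "arguments": {"targets": [[[0,0,0],[0,0,0],0.05],[[0,0,0],[0,0,0],0],[[0,0,0],[0,0,0],0],[[0,0,0],[0,0,0],0],[[0,0,0],[0,0,0],0]]}}

```text
clock: 13.72
position: [0.4751, -0.1243, 0.0511]
orientation: [[1.0, -0.027, 0.002], [-0.027, -1.0, -0.0], [0.002, -0.0, -1.0]]
wrist_force: [-0.4, 0.2, 0.7]
width: 0.998
gripper_force: 0.0
```

{"name": "step_arm", "arguments": {"targets": [[[0,0,0],[0,0,-1],0],[[0,0,0],[0,0,-3],0],[[0,0,0],[0,0,-6],0],[[0,0,0],[0,0,-9],0],[[0,0,0],[0,0,-12],0]]}}

```text
clock: 14.13
position: [0.4746, -0.1242, 0.1729]
orientation: [[1.0, -0.027, 0.002], [-0.027, -1.0, -0.0], [0.002, -0.0, -1.0]]
wrist_force: [1.0, -0.4, -0.8]
width: 1.001
gripper_force: 0.0
```

{"name": "step_arm", "arguments": {"targets": [[[0,0,0],[-3,0,-3],0],[[0,0,0],[-6,2,-6],0],[[0,0,0],[-9,5,-8],0],[[0,0,0],[-10,8,-8],0],[[0,0,0],[-10,11,-8],0]]}}

```text
clock: 14.55
position: [0.3705, -0.2333, 0.2552]
orientation: [[1.0, -0.028, 0.007], [-0.028, -1.0, -0.005], [0.007, 0.005, -1.0]]
wrist_force: [0.6, -0.5, -0.0]
width: 1.003
gripper_force: 0.0
```

```bash
python3 - <<'E'
from plan import *
from cell import *
plan([])
im=np.zeros((480,780,3),np.uint8)
for n,(r0,r1,c0,c1),x in(('top',(210,320,360,460),0),('scene',(160,270,320,415),400)):
    s=snapshot(n); print([(d['position'],d['p']) for d in find_in('mould',s)[:1]])
    i=s['img'][r0:r1,c0:c1,::-1].copy();i=cv2.resize(i,None,fx=4,fy=4,interpolation=cv2.INTER_CUBIC)
    im[:i.shape[0],x:x+i.shape[1]]=i
cv2.imwrite('pics/z5.png',im)
E
```

```text
t 14.55 p [ 0.3705 -0.2333  0.2552] F [ 0.6 -0.5 -0. ] w 1.003 g 0.0 J [-39. -22. 119.   0.  83.  52.]
[([420.0, 254.1], 0.74)]
[([370.0, 198.3], 0.73)]
```

View pics/z5.png

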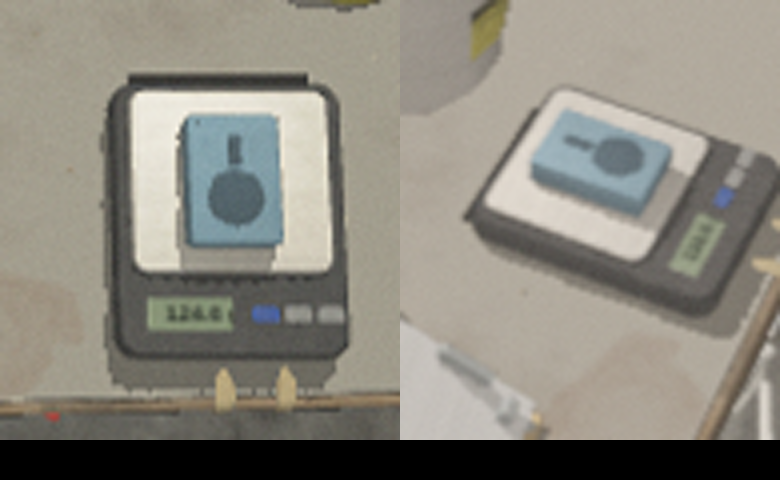

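The mould lies flat and face up at the middle of the pan: its centre is (232,180) in the top crop against the pan's (231,181). The gripper is clear, so I'm handing it in.

```bash
python3 -c "
from cell import *
print(close_job())"
```

```text
the job is handed in; nothing more can be done
None
```

I threw the clamp lever over centre and it stayed open, then set the mould half down flat and face up in the middle of the scale pan, and handed the job in at about 15 s; I never went near the cup, jar or tape.

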